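# Release the ratchet jig and take out the glued-up mallet head

## Task

The glue on the laminated mallet-head blank in the ratchet clamping jig has set. Lift the jig's pawl by its fin and keep it up until the sprung clamp bar has slid all the way back, then take the blank out of the jig and set it down gently, flat and the same way up, inside the shallow plywood tray; do not drop it.

Things in the scene. Friction and masses are not known exactly. Their poses are not given: they have to be found in the camera images.
- pawl_grip (a point): Centre of the upright dark steel fin on the pawl of the jig (plywood plate 330 x 130 x 12 mm with a toothed steel bar along it). Fin 14 mm thick (y, the width to grip), 28 long (x), top 17 mm above this point, which is 73 mm above the bench when down; the pawl's 18 mm wide arm starts 20 mm below it. x: along the bar, from pawl to jaw and blank; y: across the jig; z: up while the pawl is down.
- pawl (a joint): Hinge of the pawl, rad: 0 = down, in the teeth; 0.5 = highest. Its pin runs along y of pawl_grip, 72 mm towards -x and 37 mm below that point, so the fin swings up and back. From about 0.1 (fin 7 mm higher) it clears the teeth; 0.15 to 0.2 is plenty. Lifting takes under 8 N. Let go, it drops back; let go too early, it catches the next tooth of the bar.
- clamp_bar (a joint): Slide of the toothed bar and its dark steel jaw (70 mm wide, top 77 mm above the bench), m: 0 = clamped (start), 0.046 = fully back, away from the blank, towards the pawl. Its spring (6 to 9 N) draws it back in about 1 s while the pawl is up, and keeps it there; the pawl stops it otherwise. When clamped, the jaw's lip covers 12 mm of the blank's top and holds the blank in.
- blank_center (a point): Centre of the clamped blank: loose block of three glued upright strips, pale, dark, pale wood; 90 mm long (x, along the bar) x 50 wide (y, the width to grip; these sides are free) x 55 tall, about 0.18 kg. It stands on the jig plate, centre 39.5 mm above the bench, between the sliding jaw and a fixed steel fence (top 55 mm above the bench). Once the jaw is back it lifts straight up.
- tray: Shallow open plywood tray fixed on the bench, 170 mm (x) x 200 mm (y) outside, 22 mm tall, walls and floor 6 mm thick. Origin: centre of its underside; z up. A blank standing on its floor has its centre 33.5 mm above the bench.
Mind the look-alikes: they are no part of the job. What is shaped like the part that bears blank_center but pink is not meant.

How it is judged (in metres and radians):
On the way:
1. the pawl has been lifted and the clamp bar has slid back (at least 40 of its 46 mm) while the blank still stands in the jig (value of joint clamp_bar above 0.04 m and distance of blank_center from where it was at the start of the episode below 0.02 m), for 0.1 s.
At the end, for the whole second after the job is handed in: The clamp bar is back (at least 40 of 46 mm), and the blank rests released and still on the tray's floor, inside its walls, the same way up and flat within about 6 degrees (value of joint clamp_bar above 0.04 m and x of blank_center in the frame of tray between -0.06 and 0.06 m and y of blank_center in the frame of tray between -0.075 and 0.075 m and z of blank_center in the frame of tray between 0.028 and 0.038 m and angle between blank_center's own z axis and vertical below 0.1 rad and linear speed of blank below 0.02 m/s); the robot touches nothing.
It fails at once if the blank is dropped: it falls free of the fingers faster than 0.8 m/s (a fall of more than about 30 mm) (linear speed of blank above 0.8 m/s and contact force between the fingers and blank below 0.2 N).
It also fails if it takes over 48 s, if anything falls off the work surface, if the arm or the gripper's body presses on something with over 40 N, if the wrist force passes 120 N, or if a joint passes its speed limit or range.

## Robot

A 7-joint arm with a two-finger parallel gripper is mounted at the origin on the work surface. World frame = base frame: x ahead of the robot, y to its left, z up, the work surface at z = 0. Lengths are in mm, angles in rad, forces in N, time in s.
With the tool pointing down it reaches from about 350 to 900 mm from the base axis. Payload 8.1 kg.
Tool frame: the origin (TCP) lies on the centre line of the jaws, within the pads' length; the fingertips stand 17 mm ahead of it and the grasp point (between the pads) lies 2 mm behind it; z points along the fingers, y is the line along which they close (so a half turn about z gives the same grasp; the last joint's range is limited). The gripper opens to 85 mm and grips with 20 to 120 N. Pads are 22 mm wide; open, the fingers measure 114 mm over their backs; the gripper's body (76 mm by 85 mm) begins 54 mm behind the grasp point. The pads swing forward as they close: fully open they stand 13 mm farther back than shut.
Start: joints at [1.106, 0.434, 0.025, 1.573, -0.012, 1.134, -0.075], TCP at [221.201, -584.56, 248.323] pointing down, gripper open.
Joint ranges: [-2.62, 2.62], [-0.44, 2.09], [-1.27, 1.32], [0.08, 2.57], [-1.32, 4.46], [0.12, 2], [-2.74, 2.74]. Speed limits (rad/s): [2.22, 2.22, 3.01, 3.01, 3.14, 3.14, 3.14].

## Interface

Orientations are given as a unit quaternion [w, x, y, z].
In Python, from cell import ctrl gives the robot as it stands.
- The arm moves only by the shell command python3 -m crank 'ROWS'. ROWS is JSON, one flat list of numbers, 7 for each row, row after row: the shift along the tool's x, y, z in units of 25 mm (1.0 is 25 mm), then the turn, a rotation vector about the tool's x, y, z in units of 6 degrees (1.0 is 6 degrees), then the gripper's target within -1 to 1 (fully open at 1, half-way at 0, shut at -1). A call has 1 to 8 rows; each row is the pose to reach, as a shift and turn from the pose commanded when the call began, along the tool's axes at that moment; what a row does not reach only later rows make up. A row lasts 1/12 s, in which the tool goes at most 41.7 mm and 7.16 degrees, less where a joint would pass 70% of its speed; a pose out of reach is approached as far as the arm can. A call with a gripper value outside its range is refused whole. The fingers move at their own pace and stop on an object; the grip force is fixed at half the most. Time passes only in rows, so rows that repeat a pose let the fingers close. It gives the time, the measured TCP pose, the force, the opening and the grip force at its end, in the units of the state.
- ctrl.read_state(): the state, without advancing time (a new reading comes with each control period).
- ctrl.read_camera(name): name is "scene" or "side" or "wrist"; returns the picture (420x560x3 uint8, red, green, blue); there is no depth.
- ctrl.calibration(name): a dict with "mtx" (3x3 intrinsics, pixels), "world_to_cam" (4x4, takes a point from world to camera coordinates). Camera axes: x right, y down, z forward; pixel columns grow to the right and rows downward; lengths in mm; the calibration is good to about 2 mm. A picture is of the moment at which its call begins: read the wrist's pose just before it. calibration takes no time and is no camera call; for the wrist camera it gives the pose at the moment of the call.
- ctrl.job_done(): hands the job in; it is judged then, once.
Trained networks look in the newest picture that a camera, given by its name, has taken for a name from the list of things; names that differ only in an ending like _2 or _b are one class to them, and where a whole thing is asked for, a point or a joint stands for the part that bears it (a point fixed in the world has none). Each returns a list of dicts, best first, with "confidence" (0 to 1); they miss things now and then, are a little off and sometimes report something else, mostly with a low value. They report only what shows in the picture. A call takes as long as a camera call. They do not tell look-alikes from the thing itself.
- ctrl.boxes_of(query, camera): "box" ([left, top, width, height] in pixels, round what is visible of it).
- ctrl.cut_out(query, camera): "region" (420x560 bool, what is visible of it) and "box" ([left, top, width, height] in pixels, round what is visible of it).
- ctrl.mark_of(query, camera): "position" ([column, row] in pixels: a listed point, or the origin of a listed thing).
The state is a dict: "time": time; "joint_positions": joint angles; "dq": joint speeds; "joint_efforts": joint torques, N m; "tool_pos": TCP position; "orientation": TCP orientation; "contact_force": force on the tool from outside, world axes, zero at the start; "wrist_torque": the same for the moment, N m; "opening": finger opening in mm; "gripper_force": force on a finger pad.
Only numpy, scipy, OpenCV 4.12 (cv2) and the standard library are available. Lean on these libraries where they do the work, as an engineer would, in place of code of your own. Each camera call takes 0.05 s, during which the arm holds its last target. There are 200 camera calls.

## Working session

There is one attempt and no reset: what is moved stays moved. The work goes in short steps, Python scripts to look and compute and a shell command to move; the robot and the scene stay as the last step left them, time stands still between calls to the robot, and variables do not carry over. Pictures are saved under pics/ and viewed, at most 10 in all, crops included, and the job is handed in when it is done.

```bash
mkdir -p pics
cat > h.py <<'E'
import numpy as np, cv2
from cell import ctrl
def snap(n,f):
    im=ctrl.read_camera(n); cv2.imwrite('pics/'+f,cv2.cvtColor(im,cv2.COLOR_RGB2BGR)); return im
def ray(n,p):
    c=ctrl.calibration(n);K=np.array(c['mtx']);T=np.array(c['world_to_cam']);R=T[:3,:3]
    return -R.T@T[:3,3], R.T@np.linalg.inv(K)@np.array([p[0],p[1],1.])
def atz(n,p,z):
    o,d=ray(n,p); return o+d*(z-o[2])/d[2]
def proj(n,P):
    c=ctrl.calibration(n);K=np.array(c['mtx']);T=np.array(c['world_to_cam'])
    q=K@(T[:3,:3]@np.array(P)+T[:3,3]); return q[:2]/q[2]
E
python3 - <<'E'
from h import *
np.set_printoptions(precision=1,suppress=True)
a=[snap(n,n+'0.png') for n in ('scene','side')]
cv2.imwrite('pics/both.png',cv2.cvtColor(cv2.resize(np.vstack(a),(448*1,672))[:, :],cv2.COLOR_RGB2BGR)[:600]) if 0 else 0
Z=dict(pawl_grip=73,blank_center=39.5,tray=0)
for n in('scene','side'):
    for q in Z:
        for r in ctrl.mark_of(q,n): print(n,q,r['position'],round(r['confidence'],2),atz(n,r['position'],Z[q]))
print(ctrl.read_state())
E
```

```text
scene pawl_grip [307.7, 231.4] 0.94 [512.4 135.9  73. ]
scene blank_center [347.7, 282.9] 0.97 [524.5 281.7  39.5]
scene blank_center [447.4, 297.1] 0.79 [385.3 443.9  39.5]
scene blank_center [277.9, 318.6] 0.6 [699.  251.2  39.5]
scene tray [209.9, 188.4] 0.64 [ 569.4 -196.2    0. ]
side pawl_grip [266.9, 186.6] 0.84 [520.7 111.5  73. ]
side blank_center [314.9, 169.6] 0.86 [690.2 238.6  39.5]
side blank_center [201.7, 152.5] 0.85 [384.  419.9  39.5]
side tray [332.0, 294.4] 0.8 [ 580.  -200.6    0. ]
{'time': 0.4, 'joint_positions': array([ 1.1,  0.4,  0. ,  1.6, -0. ,  1.1, -0.1]), 'dq': array([ 0., -0., -0., -0.,  0., -0., -0.]), 'joint_efforts': array([ -0. , -67. ,   1. , -31.6,   0. ,   0. ,   0. ]), 'tool_pos': array([ 221.2, -584.5,  248.2]), 'orientation': array([-0. ,  1. ,  0.2, -0. ]), 'contact_force': array([ 0.1,  0.2, -0.9]), 'wrist_torque': array([ 0. , -0.1, -0. ]), 'gripper_force': 0.0, 'opening': 85.57477706423808}
```

View pics/scene0.png

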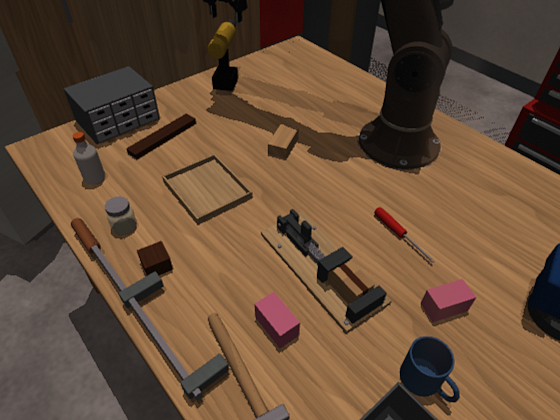

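View pics/side0.png

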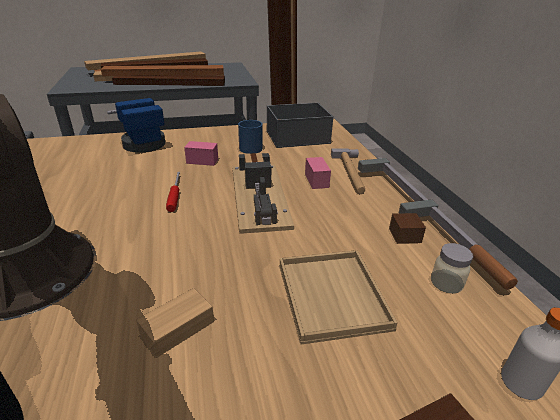

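```bash
cat >> h.py <<'E'
from scipy.spatial.transform import Rotation as Ro
np.set_printoptions(precision=2,suppress=True)
def Rt():
    s=ctrl.read_state(); q=s['orientation']; return np.array(s['tool_pos']),Ro.from_quat([q[1],q[2],q[3],q[0]])
def tri(*ps):
    A=0;b=0
    for n,p in ps:
        o,d=ray(n,p);d/=np.linalg.norm(d);M=np.eye(3)-np.outer(d,d);A=A+M;b=b+M@o
    return np.linalg.solve(A,b)
def down(yaw): # tool z down, tool y at world angle yaw (deg)
    y=np.array([np.cos(np.radians(yaw)),np.sin(np.radians(yaw)),0]);z=np.array([0,0,-1.]);return Ro.from_matrix(np.column_stack([np.cross(y,z),y,z]))
def plan(P,R):
    p,r=Rt(); return r.inv().apply(np.array(P)-p)/25,(r.inv()*R).as_rotvec()/np.radians(6)
E
python3 - <<'E'
from h import *
p,r=Rt();print(r.as_matrix())
print('pawl',tri(('scene',[307.7,231.4]),('side',[266.9,186.6])),'tray',tri(('scene',[209.9,188.4]),('side',[332,294.4])))
c=ctrl.calibration('wrist');T=np.array(c['world_to_cam']);C=-T[:3,:3].T@T[:3,3]
print('cam in tool',r.inv().apply(C-p), 'cam axes in tool',(r.inv().as_matrix()@T[:3,:3].T),c['mtx'])
for y in (-5,175): print(y,plan([515,160,300],down(y)))
for P in([(165,188),(215,160),(251,193),(199,219)]): print('tray cor',atz('scene',P,22))
for P in([(281,258),(357,251),(394,323),(299,338)]): print('tray cor side',atz('side',P,22))
for P in([(262,235),(348,327),(390,301)]): print('plate',atz('scene',P,12))
for P in([(239,231),(292,228)]): print('plate side',atz('side',P,12))
E
```

```text
[[ 0.94  0.35 -0.  ]
 [ 0.35 -0.94  0.  ]
 [-0.   -0.   -1.  ]]
pawl [517.15 130.47  66.55] tray [ 574.77 -198.27    0.44]
cam in tool [  73.06    1.81 -125.19] cam axes in tool [[ 0.   -0.96 -0.29]
 [ 1.    0.   -0.  ]
 [ 0.   -0.29  0.96]] [[325.31   0.   277.18]
 [  0.   325.31 204.26]
 [  0.     0.     1.  ]]
-5 (array([ 21.53, -23.69,  -2.07]), array([ -0.  ,  -0.  , -10.71]))
175 (array([ 21.53, -23.69,  -2.07]), array([-0.  ,  0.  , 19.29]))
tray cor [ 673.36 -253.33   22.  ]
tray cor [ 502.7  -265.01   22.  ]
tray cor [505.6  -91.24  22.  ]
tray cor [664.78 -99.77  22.  ]
tray cor side [503.86 -99.53  22.  ]
tray cor side [ 667.84 -112.82   22.  ]
tray cor side [ 649.79 -307.93   22.  ]
tray cor side [ 482.76 -300.52   22.  ]
plate [569.63  36.04  12.  ]
plate [588.03 348.46  12.  ]
plate [470.77 363.59  12.  ]
plate side [436.19  26.59  12.  ]
plate side [559.2   11.76  12.  ]
```

```bash
python3 -m crank '[1.1,-1.2,-0.1,0,0,0,1, 2.2,-2.4,-0.2,0,0,0,1, 3.3,-3.6,-0.3,0,0,0,1, 4.4,-4.8,-0.4,0,0,0,1, 5.5,-6,-0.5,0,0,0,1, 6.6,-7.2,-0.6,0,0,0,1, 7.7,-8.4,-0.7,0,0,0,1, 8.6,-9.5,-0.8,0,0,0,1]' && python3 -m crank '[1.1,-1.2,-0.1,0,0,0,1, 2.2,-2.4,-0.2,0,0,0,1, 3.3,-3.6,-0.3,0,0,0,1, 4.4,-4.8,-0.4,0,0,0,1, 5.5,-6,-0.5,0,0,0,1, 6.6,-7.2,-0.6,0,0,0,1, 7.7,-8.4,-0.7,0,0,0,1, 8.6,-9.5,-0.8,0,0,0,1]' && python3 -m crank '[0.8,-0.9,-0.1,0,0,-1.2,1, 1.6,-1.7,-0.2,0,0,-2.3,1, 2.4,-2.7,-0.3,0,0,-3.4,1, 3.2,-3.6,-0.4,0,0,-4.5,1, 4.3,-4.7,-0.5,0,0,-5.6,1, 4.3,-4.7,-0.5,0,0,-6.7,1, 4.3,-4.7,-0.5,0,0,-7.8,1, 4.3,-4.7,-0.5,0,0,-8.9,1]' && python3 -m crank '[0,0,0,0,0,-1,1, 0,0,0,0,0,-1.8,1, 0,0,0,0,0,-1.8,1, 0,0,0,0,0,-1.8,1]'
python3 - <<'E'
from h import *
print(Rt()[0],Rt()[1].as_matrix(),ctrl.read_state()['joint_positions'],ctrl.read_state()['contact_force'])
snap('wrist','w1.png')
Z=dict(pawl_grip=73,blank_center=39.5)
for q in Z:
    for r in ctrl.mark_of(q,'wrist'): print(q,r['position'],round(r['confidence'],2),atz('wrist',r['position'],Z[q]))
E
```

```text
time: 1.07
tool_pos: [339.1, -283.8, 268.7]
orientation: [0.0, 0.984, 0.18, 0.0]
contact_force: [0.3, -0.4, -0.2]
opening: 85.5
gripper_force: 0.0
time: 1.73
tool_pos: [456.0, 14.5, 288.8]
orientation: [-0.0, 0.984, 0.18, 0.001]
contact_force: [0.9, -0.2, 0.3]
opening: 85.4
gripper_force: 0.0
time: 2.4
tool_pos: [514.3, 160.7, 300.7]
orientation: [-0.0, 0.796, 0.606, -0.0]
contact_force: [0.4, -0.3, -0.2]
opening: 85.4
gripper_force: 0.0
time: 2.73
tool_pos: [514.3, 159.7, 300.8]
orientation: [-0.0, 0.739, 0.674, -0.0]
contact_force: [0.1, 0.3, -0.0]
opening: 85.5
gripper_force: 0.0
[514.26 159.67 300.77] [[ 0.09  1.   -0.  ]
 [ 1.   -0.09  0.  ]
 [ 0.   -0.   -1.  ]] [ 0.12  0.34 -0.69  1.66  0.22  1.22 -0.71] [ 0.07  0.26 -0.01]
pawl_grip [276.4, 204.6] 0.8 [509.97 124.95  73.  ]
blank_center [273.3, 59.1] 0.91 [520.79 280.79  39.5 ]
blank_center [431.6, 78.9] 0.84 [694.12 244.64  39.5 ]
```

View pics/w1.png

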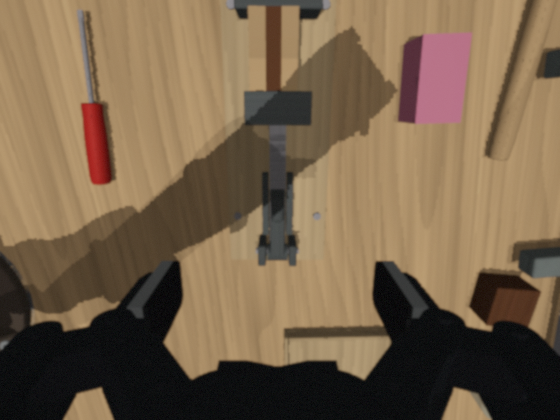

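```bash
python3 -m crank '[-0.4,0,1.5,0,0,0,1, -0.8,0,3,0,0,0,1, -1.25,0,4.4,0,0,0,1, -1.25,0,4.4,0,0,0,1, -1.25,0,4.4,0,0,0,1]'
python3 - <<'E'
from h import *
print(tri(('scene',[307.7,231.4]),('side',[266.9,186.6]),('wrist',[276.4,204.6])) if 0 else '',Rt()[0])
im=snap('wrist','w2.png')
r=ctrl.mark_of('pawl_grip','wrist')
for q in r: print(q,atz('wrist',q['position'],73))
r=ctrl.mark_of('blank_center','wrist')
for q in r: print(q,atz('wrist',q['position'],39.5))
r=ctrl.cut_out('pawl_grip','wrist')
for q in r: print(q['box'],q['confidence'])
E
```

```text
time: 3.3
tool_pos: [510.7, 128.1, 190.2]
orientation: [-0.001, 0.738, 0.674, -0.001]
contact_force: [1.2, 0.4, 1.0]
opening: 85.5
gripper_force: 0.0
 [510.71 128.1  190.24]
{'position': [276.9, 208.1], 'confidence': 0.67} [512.09 125.26  73.  ]
{'position': [501.3, 28.0], 'confidence': 0.61} [696.98 244.64  39.5 ]
[265.2, 184.0, 28.1, 98.0] 0.89
[235.2, 0.0, 75.7, 32.5] 0.61
```

View pics/w2.png

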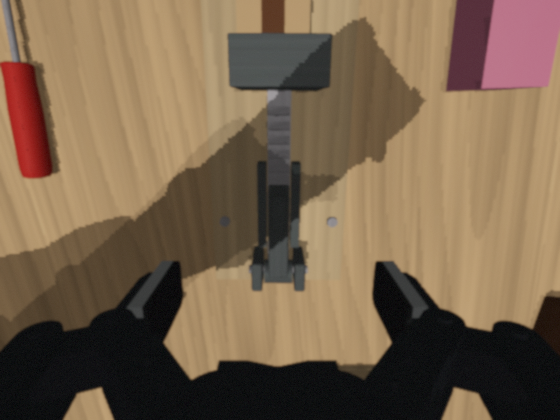

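```bash
python3 -m crank '[-0.05,0.06,1.5,0,0,0,1, -0.1,0.06,3,0,0,0,1, -0.1,0.06,4,0,0,0,1, -0.1,0.06,4.52,0,0,0,1, -0.1,0.06,4.52,0,0,0,1, -0.1,0.06,4.52,0,0,0,1]' && python3 -m crank '[0,0,0,0,0,0,-1, 0,0,0,0,0,0,-1, 0,0,0,0,0,0,-1, 0,0,0,0,0,0,-1, 0,0,0,0,0,0,-1, 0,0,0,0,0,0,-1, 0,0,0,0,0,0,-1, 0,0,0,0,0,0,-1]'
```

```text
time: 4.0
tool_pos: [513.5, 126.9, 78.8]
orientation: [0.0, 0.738, 0.675, 0.001]
contact_force: [1.6, -0.3, 0.2]
opening: 85.4
gripper_force: 0.0
time: 4.67
tool_pos: [511.3, 126.5, 77.9]
orientation: [-0.001, 0.738, 0.675, -0.001]
contact_force: [-6.5, 1.6, 6.6]
opening: 13.2
gripper_force: 60.1
```

```bash
python3 -m crank '[-0.06,0,-0.1,0,0.3,0,-1, -0.12,0,-0.2,0,0.6,0,-1, -0.18,0,-0.28,0,0.95,0,-1, -0.25,0,-0.37,0,1.25,0,-1, -0.31,0,-0.46,0,1.6,0,-1, -0.38,0,-0.54,0,1.9,0,-1, -0.38,0,-0.54,0,1.9,0,-1, -0.38,0,-0.54,0,1.9,0,-1]' && python3 -m crank '[0,0,0,0,0,0,-1, 0,0,0,0,0,0,-1, 0,0,0,0,0,0,-1, 0,0,0,0,0,0,-1, 0,0,0,0,0,0,-1, 0,0,0,0,0,0,-1, 0,0,0,0,0,0,-1, 0,0,0,0,0,0,-1]' && python3 -m crank '[0,0,0,0,0,0,-1, 0,0,0,0,0,0,-1, 0,0,0,0,0,0,-1, 0,0,0,0,0,0,-1, 0,0,0,0,0,0,-1]'
python3 - <<'E'
from h import *
a=snap('scene','s2.png');b=snap('wrist','w3.png')
c=np.hstack([cv2.resize(a[190:340,230:410],(400,333)),cv2.resize(b,(400,333))]);cv2.imwrite('pics/c3.png',cv2.cvtColor(c,cv2.COLOR_RGB2BGR))
E
```

```text
time: 5.33
tool_pos: [510.4, 117.0, 91.6]
orientation: [-0.068, 0.734, 0.672, 0.073]
contact_force: [-5.7, 2.4, 7.3]
opening: 13.2
gripper_force: 60.9
time: 6.0
tool_pos: [510.4, 117.1, 91.4]
orientation: [-0.068, 0.734, 0.672, 0.072]
contact_force: [-6.2, 2.1, 6.8]
opening: 13.2
gripper_force: 61.0
time: 6.42
tool_pos: [510.4, 117.1, 91.4]
orientation: [-0.068, 0.734, 0.672, 0.072]
contact_force: [-6.6, 1.4, 7.8]
opening: 13.3
gripper_force: 61.0
```

View pics/c3.png

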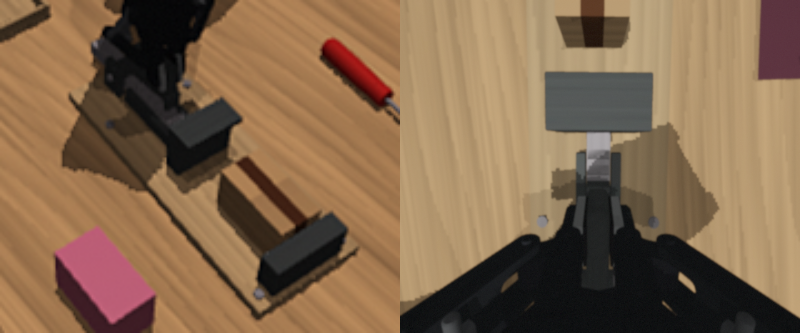

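```bash
python3 -m crank '[0,0,0,0,0,0,1, 0,0,0,0,0,0,1, 0,0,0,0,0,0,1, 0,0,0,0,0,0,1, 0,0,0,0,0,0,1, 0,0,0,0,0,0,1, 0,0,-1,0,0,0,1, 0,0,-2.4,0,0,0,1]' && python3 -m crank '[0,0,-1.6,0,0,0,1, 0,0,-2,0,-0.9,0,1, 0,0,-2,0,-1.9,0,1, 0,0,-2,0,-1.9,0,1]'
python3 - <<'E'
from h import *
print(plan([524,280,190],down(-5)))
E
```

```text
time: 7.18
tool_pos: [508.9, 104.8, 148.6]
orientation: [-0.069, 0.734, 0.672, 0.071]
contact_force: [0.6, -0.1, 0.6]
opening: 85.0
gripper_force: 0.0
time: 7.52
tool_pos: [510.6, 99.6, 201.5]
orientation: [0.003, 0.736, 0.677, 0.001]
contact_force: [0.2, 2.6, 0.7]
opening: 85.4
gripper_force: 0.0
(array([ 7.24, -0.06,  0.44]), array([0.05, 0.02, 0.04]))
```

```bash
python3 -m crank '[1.5,0,0.1,0,0,0,1, 3,0,0.2,0,0,0,1, 4.5,0,0.3,0,0,0,1, 6,0,0.4,0,0,0,1, 7.2,0,0.4,0,0,0,1, 7.2,0,0.4,0,0,0,1, 7.2,0,0.4,0,0,0,1]'
python3 - <<'E'
from h import *
im=snap('wrist','w4.png')
for q in ctrl.mark_of('blank_center','wrist'): print(q,atz('wrist',q['position'],39.5))
for q in ctrl.cut_out('blank_center','wrist'):
    cs=cv2.findContours(q['region'].astype(np.uint8),0,2)[0]; print(q['box'],cv2.minAreaRect(max(cs,key=cv2.contourArea)))
for n in('scene','side'):
    ctrl.read_camera(n)
    for q in ctrl.mark_of('clamp_bar',n): print(n,q)
print(Rt()[0])
E
```

```text
time: 8.1
tool_pos: [524.9, 276.7, 188.7]
orientation: [-0.001, 0.736, 0.677, 0.0]
contact_force: [0.2, -1.4, 1.4]
opening: 85.3
gripper_force: 0.0
{'position': [271.5, 188.4], 'confidence': 0.63} [520.91 277.22  39.5 ]
[2.4, 0.0, 152.6, 56.7] ((76.5, 26.5), (53.0, 153.0), 90.0)
[424.6, 155.2, 101.7, 114.8] ((474.2187805175781, 213.0886993408203), (94.80780792236328, 114.20530700683594), 5.877392768859863)
[239.8, 137.8, 67.0, 113.8] ((271.9861145019531, 193.16636657714844), (66.13147735595703, 112.76719665527344), 1.1934894323349)Traceback (most recent call last):
  File "<stdin>", line 8, in <module>
ValueError: it knows: blank_center, pawl_grip, tray
```

View pics/w4.png

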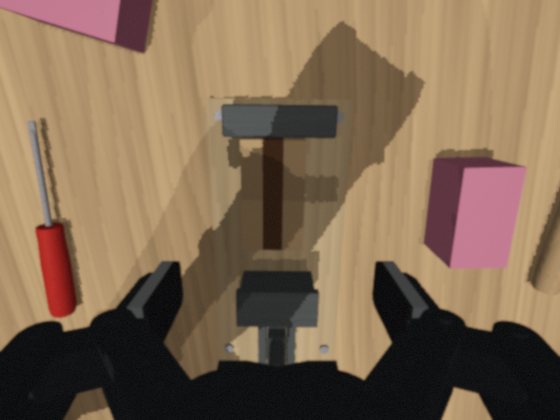

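Run:
```python
from h import *
a=atz('wrist',(272.8,138),67);b=atz('wrist',(272.3,250),67);m=(a+b)/2;m[2]=42
print(a,b,m,np.degrees(np.arctan2(*(a-b)[1::-1])),plan(m,down(-5)))
```

```text
[527.19 321.64  67.  ] [518.19 230.74  67.  ] [522.69 276.19  42.  ] 84.34285785034345 (array([ 0.14, -0.15,  5.88]), array([-0.  ,  0.01, -0.03]))
```

```bash
python3 -m crank '[0.1,-0.15,1.5,0,0,0,1, 0.1,-0.15,3,0,0,0,1, 0.1,-0.15,4.4,0,0,0,1, 0.1,-0.15,5.2,0,0,0,1, 0.1,-0.15,5.88,0,0,0,1, 0.1,-0.15,5.88,0,0,0,1, 0.1,-0.15,5.88,0,0,0,1]' && python3 -m crank '[0,0,0,0,0,0,-1, 0,0,0,0,0,0,-1, 0,0,0,0,0,0,-1, 0,0,0,0,0,0,-1, 0,0,0,0,0,0,-1, 0,0,0,0,0,0,-1, 0,0,0,0,0,0,-1, 0,0,0,0,0,0,-1]'
```

```text
time: 8.88
tool_pos: [522.4, 275.7, 41.9]
orientation: [-0.0, 0.738, 0.675, -0.001]
contact_force: [0.0, 0.4, 0.4]
opening: 85.7
gripper_force: 0.0
time: 9.55
tool_pos: [523.2, 277.4, 43.7]
orientation: [0.0, 0.738, 0.675, 0.001]
contact_force: [-0.9, -0.8, 6.2]
opening: 49.5
gripper_force: 62.9
```

```bash
python3 -m crank '[0,0,-0.5,0,0,0,-1, 0,0,-1.3,0,0,0,-1, 0,0,-2.3,0,0,0,-1, 0,0,-3.3,0,0,0,-1, 0,0,-4.3,0,0,0,-1, 0,0,-5,0,0,0,-1, 0,0,-5,0,0,0,-1]' && python3 -m crank '[-0.6,0.1,0,0,0,0,-1, -1.6,0.3,0,0,0,0,-1, -2.8,0.6,0,0,0,0,-1, -4,0.8,0,0,0,0,-1, -5.2,1.1,0,0,0,0,-1, -6.4,1.3,0,0,0,0,-1, -7.6,1.5,0,0,0,0,-1, -8.8,1.8,0,0,0,0,-1]' && python3 -m crank '[-1.2,0.3,0,0,0,0,-1, -2.4,0.5,0,0,0,0,-1, -3.6,0.8,0,0,0,0,-1, -4.8,1,0,0,0,0,-1, -6,1.2,0,0,0,0,-1, -7.2,1.5,0,0,0,0,-1, -8.4,1.7,0,0,0,0,-1, -9.4,1.9,0,0,0,0,-1]' && python3 -m crank '[-0.4,0.1,0,0,0,0,-1, -0.4,0.1,0,0,0,0,-1, -0.4,0.1,0,0,0,0,-1]'
python3 - <<'E'
from h import *
b=snap('wrist','w5.png');a=snap('scene','s5.png')
c=np.hstack([cv2.resize(a[100:340,130:410],(400,343)),cv2.resize(b,(400,343))]);cv2.imwrite('pics/c5.png',cv2.cvtColor(c,cv2.COLOR_RGB2BGR))
for q in ctrl.mark_of('tray','wrist'): print(q,atz('wrist',q['position'],0))
print(plan([575,-197,43],down(-5)))
E
```

```text
time: 10.13
tool_pos: [523.8, 278.7, 172.3]
orientation: [0.001, 0.738, 0.675, 0.003]
contact_force: [0.7, 1.4, -2.0]
opening: 49.3
gripper_force: 62.4
time: 10.8
tool_pos: [546.9, 52.4, 167.2]
orientation: [-0.0, 0.738, 0.675, -0.0]
contact_force: [0.5, 0.5, -1.1]
opening: 49.4
gripper_force: 62.4
time: 11.47
tool_pos: [573.6, -187.0, 167.0]
orientation: [0.0, 0.738, 0.675, -0.001]
contact_force: [0.2, -0.6, -2.0]
opening: 49.0
gripper_force: 62.4
time: 11.72
tool_pos: [575.5, -194.1, 167.0]
orientation: [-0.0, 0.738, 0.675, 0.0]
contact_force: [-0.7, 0.7, -1.3]
opening: 49.7
gripper_force: 62.4
(array([-0.19, -0.02,  4.97]), array([ 0.  , -0.01,  0.01]))
```

View pics/c5.png

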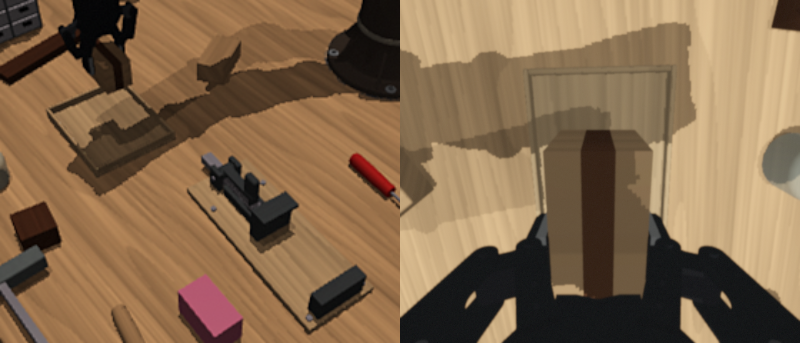

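```bash
python3 -m crank '[-0.05,0,0.7,0,0,0,-1, -0.1,0,1.5,0,0,0,-1, -0.1,0,2.4,0,0,0,-1, -0.1,0,3.3,0,0,0,-1, -0.1,0,4.1,0,0,0,-1, -0.1,0,4.7,0,0,0,-1, -0.1,0,5,0,0,0,-1, -0.1,0,5,0,0,0,-1]' && python3 -m crank '[0,0,0.03,0,0,0,-1, 0,0,0.06,0,0,0,-1, 0,0,0.09,0,0,0,-1, 0,0,0.12,0,0,0,-1, 0,0,0.12,0,0,0,-1, 0,0,0.12,0,0,0,-1]'
```

```text
time: 12.53
tool_pos: [574.8, -195.6, 40.8]
orientation: [-0.001, 0.737, 0.676, -0.001]
contact_force: [-0.0, -0.9, -1.6]
opening: 49.3
gripper_force: 62.4
time: 13.03
tool_pos: [575.8, -197.2, 39.5]
orientation: [0.0, 0.738, 0.675, 0.0]
contact_force: [1.0, 0.8, -1.5]
opening: 49.1
gripper_force: 62.4
```

No contact yet; continue in small steps.

```bash
python3 -m crank '[0,0,0.03,0,0,0,-1, 0,0,0.06,0,0,0,-1, 0,0,0.06,0,0,0,-1, 0,0,0.06,0,0,0,-1]' && python3 -m crank '[0,0,0.04,0,0,0,-1, 0,0,0.04,0,0,0,-1, 0,0,0.04,0,0,0,-1]'
```

```text
time: 13.37
tool_pos: [575.7, -197.1, 37.7]
orientation: [0.0, 0.738, 0.675, -0.0]
contact_force: [-0.9, 1.1, 1.4]
opening: 48.9
gripper_force: 62.4
time: 13.62
tool_pos: [575.8, -197.1, 37.7]
orientation: [0.0, 0.738, 0.675, -0.0]
contact_force: [-4.5, -0.3, 11.6]
opening: 49.6
gripper_force: 63.6
```

Contact on the tray floor (11.6 N at TCP z 37.7). Release, retreat straight up.

```bash
python3 -m crank '[0,0,-0.03,0,0,0,1, 0,0,-0.03,0,0,0,1, 0,0,-0.03,0,0,0,1, 0,0,-0.03,0,0,0,1, 0,0,-0.03,0,0,0,1, 0,0,-0.03,0,0,0,1, 0,0,-0.5,0,0,0,1, 0,0,-1.2,0,0,0,1]' && python3 -m crank '[0,0,-1,0,0,0,1, 0,0,-2.4,0,0,0,1, 0,0,-3.8,0,0,0,1, 0,0,-5,0,0,0,1, 0,0,-5,0,0,0,1, 0,0,-5,0,0,0,1]'
python3 - <<'E'
from h import *
b=snap('wrist','w6.png');a=snap('scene','s6.png')
c=np.hstack([cv2.resize(a[100:340,130:410],(400,343)),cv2.resize(b,(400,343))]);cv2.imwrite('pics/c6.png',cv2.cvtColor(c,cv2.COLOR_RGB2BGR))
E
```

```text
time: 14.28
tool_pos: [574.5, -196.7, 66.0]
orientation: [-0.001, 0.738, 0.675, -0.001]
contact_force: [0.6, 0.2, 0.1]
opening: 85.3
gripper_force: 0.0
time: 14.78
tool_pos: [576.9, -197.0, 194.5]
orientation: [0.002, 0.738, 0.675, 0.001]
contact_force: [-0.1, -0.5, -0.8]
opening: 85.4
gripper_force: 0.0
```

View pics/c6.png

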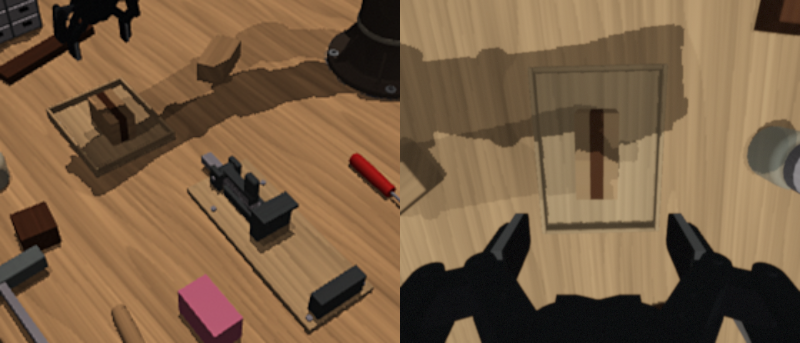

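The blank stands upright in the middle of the tray (wrist view about (597,153)), the jaw is still back and the gripper is clear.

```bash
python3 -c "
from cell import ctrl
print(ctrl.job_done())"
```

```text
the job is handed in; nothing more can be done
None
```

I lifted the pawl, the clamp bar slid back, and the blank now stands upright in the middle of the tray with the gripper clear; I handed the job in at about 15 s of the 48 s limit, but no verdict was returned.

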